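# Push the postcards home into their corner stop

### The arm

A 6-joint arm with a two-finger parallel gripper is mounted at the origin on a cart in front of the work surface, level with it; the furniture and walls round the work are solid. World frame = base frame: x ahead of the robot, y to its left, z up, the work surface at z = 0. Lengths are in m, angles in rad, forces in N, time in s.
With the tool pointing down it reaches from about 0.3 to 0.875 m from the base axis. Payload 6.4 kg.
Tool frame: the origin (TCP) lies midway between the tips of the shut fingers; the grasp point (between the pads) lies ctrl.grip_depth behind it (ctrl.grip_depth is the distance from the TCP to the grasp point, in m); x points along the fingers, y is the direction in which the jaws open and shut, and the axes are right-handed (so a half turn about x gives the same grasp; the last joint's range is limited). The gripper opens to 85 mm and grips with 20 to 120 N. Pads are 22 mm wide; open, the fingers measure 114 mm over their backs; the gripper's body (76 mm by 85 mm) begins 54 mm behind the grasp point. The pads swing forward as they close: fully open they stand 13 mm farther back than shut.
Start: joints at [-1.376, 0.181, 1.607, -0, 1.354, -0.206], TCP at [0.224, -0.529, 0.231] pointing down, gripper open.
Joint ranges: [-2.99, 2.99], [-0.89, 2.07], [0.3, 2.58], [-1.14, 4.28], [0, 2.63], [-3.12, 3.12]. Speed limits (rad/s): [2.57, 2.57, 3.01, 3.14, 3.14, 3.14].

### API

Orientations are given as a unit quaternion [w, x, y, z].
In Python, from bench import ctrl gives the robot as it stands.
- The arm moves only by the shell command python3 -m creep 'ROWS'. ROWS is text: rows parted by semicolons, each of 7 numbers parted by spaces: the opening, from 0 (shut) to 1 (fully open), then the shift along the tool's x, y, z in cm, then the turn, a rotation vector about the tool's x, y, z in rad. In form: claw x y z ax ay az; .... A call has 1 to 10 rows; each row shifts and turns the pose as measured when the row begins, along the tool's axes as they then stand; what a row does not reach is not made up. A row lasts 1/8 s, in which the tool goes at most 62.5 mm and 10.7 degrees, less where a joint would pass 70% of its speed; a pose out of reach is approached as far as the arm can. A call with a gripper value outside its range is refused whole. The fingers move at their own pace and stop on an object; the grip force is fixed at half the most. Time passes only in rows, so rows that do not move let the fingers close. It gives the time, the measured TCP pose, the force and the opening at its end, in the units of the state.
- ctrl.get_obs(): the state, without advancing time (a new reading comes with each control period).
- ctrl.camera(name): name is "scene" or "side" or "wrist"; returns (picture, depth): 480x640x3 uint8, blue, green, red; 480x640 float32, m along the optical axis (not along the pixel's ray), 0 where there is no reading.
- ctrl.calibration(name): a dict with "mtx" (3x3 intrinsics, pixels), "distortion" ([k1, k2, p1, p2, k3] as OpenCV has them; the pictures are not rectified), "R" (3x3) and "t" (3): a world point X has camera coordinates R X + t; the wrist camera has in their place "tool_from_camera" (4x4, takes a point from camera to tool coordinates, whose origin is the TCP and whose axes are the tool frame's). Camera axes: x right, y down, z forward; pixel columns grow to the right and rows downward; lengths in m; the calibration is good to about 2 mm. A picture is of the moment at which its call begins: read the wrist's pose just before it. calibration takes no time and is no camera call.
- ctrl.hand_in(): hands the job in, once; it reports no verdict.
Trained networks look in the newest picture that a camera, given by its name, has taken for a name from the list of things; names that differ only in an ending like _2 or _b are one class to them, and where a whole thing is asked for, a point or a joint stands for the part that bears it (a point fixed in the world has none). Each returns a list of dicts, best first, with "confidence" (0 to 1); they miss things now and then, are a little off and sometimes report something else, mostly with a low value. They report only what shows in the picture. A call takes as long as a camera call.
- ctrl.find_in(query, camera): "rect" ([left, top, right, bottom] in pixels, round what is visible of it).
The state is a dict: "time_s": time; "q": joint angles; "dq": joint speeds; "joint_efforts": joint torques, N m; "eef_pos": TCP position; "eef_rot": TCP orientation; "wrist_force": force on the tool from outside, world axes, zero at the start; "torque": the same for the moment, N m; "opening": opening from 0.0 (shut) to 1.0 (fully open).
Only numpy, scipy, OpenCV 4.12 (cv2) and the standard library are available. Lean on these libraries where they do the work, as an engineer would, in place of code of your own. Each camera call takes 0.05 s, during which the arm holds its last target.

### The job

Push the banded stack of postcards that lies in front of the low wooden L-shaped corner stop along the counter into that corner, until one long edge lies flush against the longer rail and one short edge lies flush against the shorter rail. The stack stays flat on the counter and is only pushed, never lifted; leave everything else where it stands.

Things in the scene. Friction and masses are not known exactly. Their poses are not given: they have to be found in the camera images.
- corner_stop: low L-shaped stop: two plain wooden rails fixed to the counter, 20 mm high, 12 mm thick, turned up to 0.12 rad. Origin: the inner corner at counter level. Longer rail (far side): inner face is the plane x = 0, from y = 0 to -200 mm. Shorter rail (left): inner face is the plane y = 0, from x = 0 to -132 mm. z up. The postcards belong at negative x and y; the other two sides are open. A tall box of stones stands behind.
- postcards_center (a point): centre (6.5 mm above the counter) of the banded postcard stack, a flat stiff block 107 mm along its x, 150 mm along its y, 13 mm thick, 0.16 kg, on the open side of the stop, within 0.3 rad of square to it, clear of both rails; the way to the rails is free. Home, its centre is at x = -53, y = -75 mm in the stop's frame and its axes are along the stop's.
- tin: round grey sweet tin, 62 mm across, 22 mm high, standing on the robot's side of the stop, beyond the free end of the shorter rail; origin under its centre. Bystander.
- candle: round striped candle, 48 mm across, 65 mm high, beyond the right-hand end of the longer rail; origin under its centre. Bystander.
- pen: thin white pen, 145 mm long (along its own y), 9 mm high, lying just behind the longer rail; origin under its centre. Bystander.
- bell: domed counter bell, 85 mm across, 60 mm high, to the right near the counter's front edge; origin under its centre. Bystander.
- quartz: clear white pointed crystal, 70 x 25 x 22 mm, to the left of the stop; origin under its centre. Bystander.
- stapler: stapler, 135 x 36 x 42 mm, to the right, behind the receipt printer; origin under its centre. Bystander.

How it is judged:
At the end, for the whole second after the job is handed in: the stack lies flat on the counter, its centre within 4 mm of the place where it touches both rails, and square to the rails within 2 degrees (x of postcards_center in the frame of corner_stop between -0.0575 and -0.049 m and y of postcards_center in the frame of corner_stop between -0.079 and -0.071 m and angle between the x axis of postcards_center and the x axis of corner_stop, either way round below 0.035 rad and height (world z) of postcards_center below 0.01 m and angle between postcards_center's own z axis and vertical below 0.05 rad).
It fails at once if the stack is lifted by more than 12 mm or tipped up by more than about 8 degrees (height (world z) of postcards_center above 0.0185 m or angle between postcards_center's own z axis and vertical above 0.14 rad).
It fails at once if a bystander (tin, candle, pen, bell, crystal or stapler) is moved by more than 15 mm (distance of any of tin, candle, pen, bell, quartz, stapler from where it was at the start of the episode above 0.015 m).
It also fails if it takes over 48 s, if anything falls off the work surface, if the arm or the gripper's body presses on something with over 40 N, if the wrist force passes 120 N, or if a joint passes its speed limit or range.

## Working session

There is one attempt and no reset: what is moved stays moved. The work goes in short steps, Python scripts to look and compute and a shell command to move; the robot and the scene stay as the last step left them, time stands still between calls to the robot, and variables do not carry over. Pictures are saved under pics/ and viewed, and the job is handed in when it is done.

```bash
mkdir -p pics; ls
python3 - <<'E'
from bench import ctrl
import cv2
o=ctrl.get_obs();print(o['time_s'],o['eef_pos'],o['eef_rot'],o['opening'],ctrl.grip_depth)
for n in ('scene','side','wrist'):
    im,d=ctrl.camera(n);cv2.imwrite(f'pics/{n}0.png',im)
    import numpy as np
    np.savez(f'{n}0.npz',im=im,d=d)
    c=ctrl.calibration(n);print(n,{k:np.round(v,4).tolist() for k,v in c.items()})
E
```

```text
pics
0.0 [ 0.22427972 -0.52885942  0.23039129] [ 0.14015745  0.69296218  0.14140067 -0.6929395 ] 1.0022802542845473 0.0187
scene {'mtx': [[477.2044, 0.0, 321.2972], [0.0, 477.2044, 249.932], [0.0, 0.0, 1.0]], 'distortion': [-0.0401, 0.0, 0.0, 0.0, 0.0], 'R': [[-0.9493, 0.3142, -0.0122], [0.2767, 0.8162, -0.5072], [-0.1494, -0.4848, -0.8618]], 't': [0.5231, -0.1255, 1.5116]}
side {'mtx': [[450.0854, 0.0, 321.2852], [0.0, 450.0854, 244.0318], [0.0, 0.0, 1.0]], 'distortion': [0.0395, 0.0, 0.0, 0.0, 0.0], 'R': [[-0.9419, -0.3359, 0.008], [-0.285, 0.7861, -0.5485], [0.178, -0.5188, -0.8361]], 't': [0.5241, 0.1744, 1.1352]}
wrist {'mtx': [[356.5806, 0.0, 318.1338], [0.0, 356.5806, 239.0466], [0.0, 0.0, 1.0]], 'distortion': [-0.0351, 0.0, 0.0, 0.0, 0.0], 'tool_from_camera': [[0.0005, -0.2603, 0.9655, -0.1417], [1.0, -0.0007, -0.0007, -0.0013], [0.0009, 0.9655, 0.2603, -0.0661], [0.0, 0.0, 0.0, 1.0]]}
```

View pics/scene0.png

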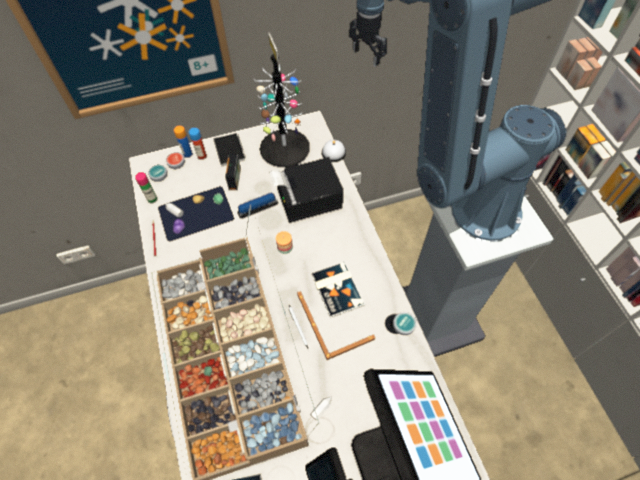

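View pics/side0.png

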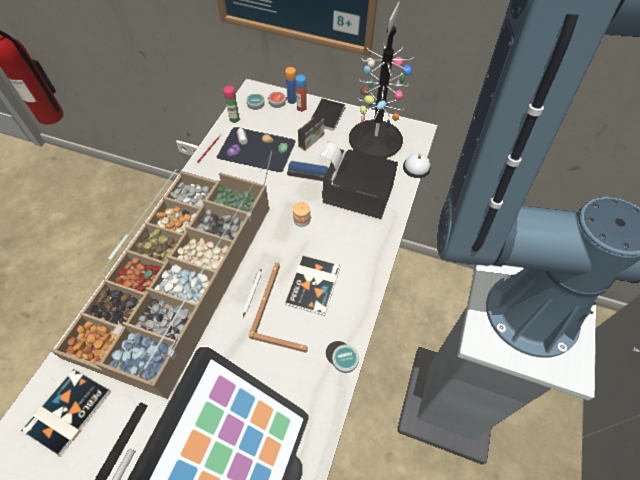

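View pics/wrist0.png

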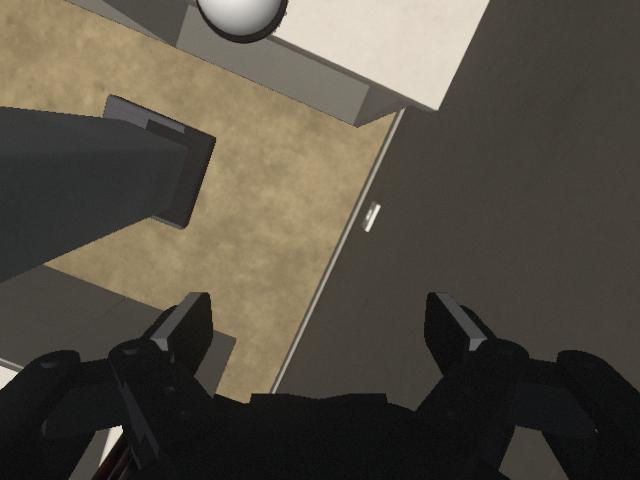

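```bash
cat > h.py <<'E'
import numpy as np,cv2
from bench import ctrl
def w2p(X,c,R=None,t=None):
    R=c['R'] if R is None else R; t=c['t'] if t is None else t
    r,_=cv2.Rodrigues(np.asarray(R,float)); p,_=cv2.projectPoints(np.asarray(X,float).reshape(-1,1,3),r,np.asarray(t,float),np.asarray(c['mtx'],float),np.asarray(c['distortion'],float))
    return p.reshape(-1,2)
def p2w(p,c,z,R=None,t=None):
    R=np.asarray(c['R'] if R is None else R); t=np.asarray(c['t'] if t is None else t)
    n=cv2.undistortPoints(np.asarray(p,float).reshape(-1,1,2),np.asarray(c['mtx'],float),np.asarray(c['distortion'],float)).reshape(-1,2)
    d=np.c_[n,np.ones(len(n))]@R; o=-R.T@t
    s=(z-o[2])/d[:,2]; return o+d*s[:,None]
def ext(n,o=None):
    c=ctrl.calibration(n)
    if n!='wrist': return c,np.asarray(c['R']),np.asarray(c['t'])
    from scipy.spatial.transform import Rotation as Ro
    w,x,y,z=o['eef_rot']; T=np.eye(4);T[:3,:3]=Ro.from_quat([x,y,z,w]).as_matrix();T[:3,3]=o['eef_pos']
    M=np.linalg.inv(T@np.asarray(c['tool_from_camera'])); return c,M[:3,:3],M[:3,3]
def ortho(im,c,R,t,z,x0,x1,y0,y1,mm=1.0):
    # image: up = +x, left = +y ; pixel = mm
    s=mm/1000; xs=np.arange(x1,x0,-s); ys=np.arange(y1,y0,-s)
    g=np.stack(np.meshgrid(ys,xs),-1); X=np.c_[g[...,1].ravel(),g[...,0].ravel(),np.full(g[...,0].size,z)]
    p=w2p(X,c,R,t).astype(np.float32).reshape(len(xs),len(ys),2)
    return cv2.remap(im,p[...,0],p[...,1],cv2.INTER_CUBIC)
E
python3 - <<'E'
from h import *
px={'scene':dict(corner=(328,357),endlong=(300,293),endshort=(374,338),pc=(338,288),tin=(401,325),candle=(284,242)),
'side':dict(corner=(251,333),endlong=(277,264),endshort=(307,347),pc=(313,285),tin=(344,358),candle=(301,213))}
for n in px:
    c,R,t=ext(n)
    for k,v in px[n].items(): print(n,k,p2w([v],c,0.015,R,t)[0].round(3))
for n in px:
    c,R,t=ext(n); im=np.load(n+'0.npz')['im']
    o=ortho(im,c,R,t,0.013,0.25,0.75,-0.35,0.25,1.0); 
    for i in range(0,o.shape[0],50): cv2.putText(o,str(750-i),(0,i+4),0,.35,(0,0,255),1); cv2.line(o,(25,i),(30,i),(0,0,255),1)
    for i in range(0,o.shape[1],50): cv2.putText(o,str(250-i),(i,496),0,.35,(0,0,255),1)
    cv2.imwrite(f'pics/{n}_o.png',o)
E
```

```text
scene corner [0.63  0.297 0.015]
scene endlong [0.646 0.094 0.015]
scene endshort [0.496 0.286 0.015]
scene pc [0.538 0.114 0.015]
scene tin [0.412 0.275 0.015]
scene candle [ 0.642 -0.084  0.015]
side corner [0.633 0.29  0.015]
side endlong [0.649 0.091 0.015]
side endshort [0.494 0.277 0.015]
side pc [0.537 0.117 0.015]
side tin [0.403 0.273 0.015]
side candle [ 0.65  -0.088  0.015]
```

Run:
```python
from h import *
for n in ('scene','side'):
    c,R,t=ext(n); im=np.load(n+'0.npz')['im']
    o=ortho(im,c,R,t,0.013,0.35,0.70,-0.02,0.35,.5) 
    o=cv2.resize(o,None,fx=.8,fy=.8)
    cv2.imwrite(f'pics/{n}_o.png',o); print(o.shape)
```

```text
(560, 592, 3)
(560, 592, 3)
```

View pics/scene_o.png

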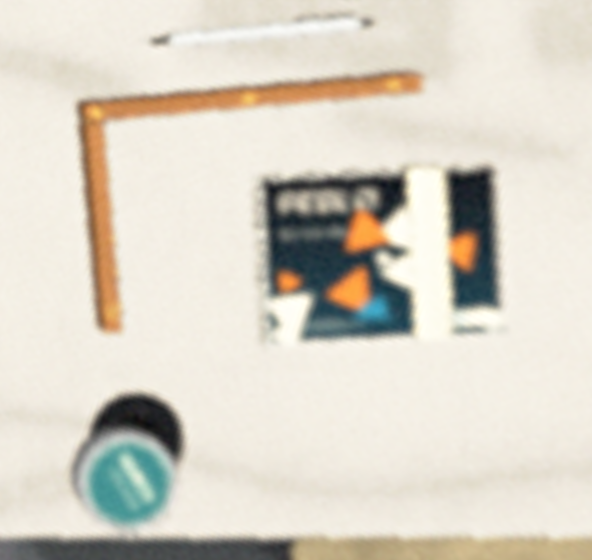

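View pics/side_o.png

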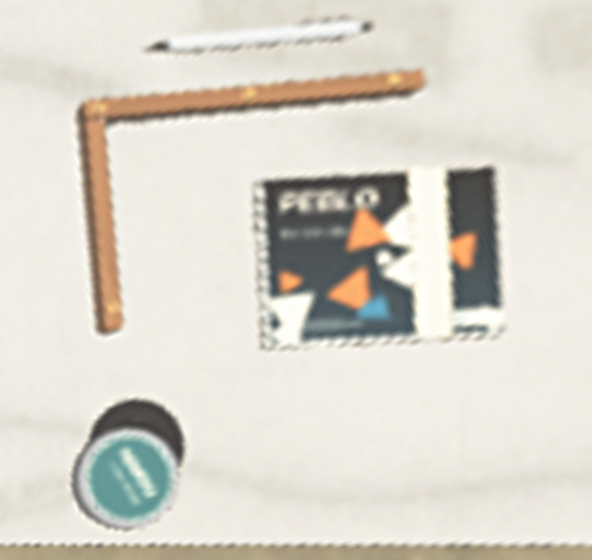

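```bash
cat >> h.py <<'E'
from scipy.spatial.transform import Rotation as Ro
def Rt(o):
    w,x,y,z=o['eef_rot']; return Ro.from_quat([x,y,z,w]).as_matrix()
def plan(target,zdir=None):
    """tool-frame shift (cm) to target; yaw turn about tool x so tool z -> zdir(yaw rad), tool down"""
    o=ctrl.get_obs();R=Rt(o)
    print('t',o['time_s'],'pos',np.round(o['eef_pos'],4),'F',np.round(o['wrist_force'],1),'op',round(o['opening'],2),'q',np.round(o['q'],2))
    print('x',R[:,0].round(3),'y',R[:,1].round(3),'z',R[:,2].round(3),'zyaw',np.arctan2(R[1,2],R[0,2]).round(4))
    print('shift cm',(R.T@(np.asarray(target)-o['eef_pos'])*100).round(2))
    if zdir is not None:
        z=np.array([np.cos(zdir),np.sin(zdir),0]);x=np.array([0,0,-1.]);y=np.cross(z,x)
        print('rotvec',Ro.from_matrix(R.T@np.c_[x,y,z]).as_rotvec().round(4))
E
python3 - <<'E'
from h import *
plan([0.45,0.10,0.23],np.pi+0.06)
plan([0.45,0.10,0.23],0.06)
# all corner picks z=.013 ortho (px 0.625mm)
E
```

```text
t 0.15 pos [ 0.2243 -0.529   0.2306] F [-0.1 -0.8 -0.4] op 1.0 q [-1.38  0.18  1.61 -0.    1.35 -0.21]
x [-0.     0.001 -1.   ] y [ 0.39  -0.921 -0.001] z [-0.921 -0.39  -0.   ] zyaw -2.7408
shift cm [  0.14 -49.11 -45.32]
rotvec [ 0.3408 -0.      0.0013]
t 0.15 pos [ 0.2243 -0.529   0.2306] F [-0.1 -0.8 -0.4] op 1.0 q [-1.38  0.18  1.61 -0.    1.35 -0.21]
x [-0.     0.001 -1.   ] y [ 0.39  -0.921 -0.001] z [-0.921 -0.39  -0.   ] zyaw -2.7408
shift cm [  0.14 -49.11 -45.32]
rotvec [-2.8008e+00 -1.9000e-03 -0.0000e+00]
```

Run:
```python
from h import *
H={}
for n in ('scene','side'):
    c,R,t=ext(n); d=np.load(n+'0.npz')['d']
    v,u=np.mgrid[0:480,0:640]; m=d>0
    nn=cv2.undistortPoints(np.c_[u[m],v[m]].astype(float).reshape(-1,1,2),c['mtx'],c['distortion']).reshape(-1,2) if 0 else cv2.undistortPoints(np.c_[u[m],v[m]].astype(float).reshape(-1,1,2),np.array(c['mtx']),np.array(c['distortion'])).reshape(-1,2)
    X=(np.c_[nn,np.ones(len(nn))]*d[m][:,None]-t)@R
    for x0 in np.arange(.2,.9,.1):
        print(n,round(x0,1),[ (lambda s: round(float(np.percentile(s,99.5)),3) if len(s)>5 else None)(X[(abs(X[:,0]-x0-.05)<.05)&(abs(X[:,1]-y0-.05)<.05)&(X[:,2]>-.05)][:,2]) for y0 in np.arange(-.6,.4,.1)])
```

```text
scene 0.2 [0.458, 0.463, 0.568, 0.616, None, 0.758, 0.771, 0.468, None, None]
scene 0.3 [0.009, 0.044, 0.058, 0.006, 0.007, 0.752, 0.008, 0.007, 0.027, 0.022]
scene 0.4 [0.216, 0.294, 0.043, 0.113, 0.112, 0.007, 0.018, 0.018, 0.027, 0.02]
scene 0.5 [0.311, 0.425, 0.268, 0.146, 0.115, 0.007, 0.02, 0.02, 0.024, 0.007]
scene 0.6 [0.018, 0.03, 0.007, 0.158, 0.156, 0.06, 0.02, 0.024, 0.024, 0.016]
scene 0.7 [0.112, 0.074, 0.075, 0.046, 0.007, 0.236, 0.248, 0.252, 0.254, 0.249]
scene 0.8 [0.125, 0.116, 0.023, 0.01, 0.008, 0.111, 0.107, 0.106, 0.106, 0.105]
side 0.2 [None, None, None, None, None, 0.723, 0.75, 0.467, None, None]
side 0.3 [0.006, 0.046, 0.06, 0.007, 0.006, 0.716, 0.005, 0.005, 0.026, 0.023]
side 0.4 [0.218, 0.292, 0.045, 0.113, 0.112, 0.005, 0.016, 0.016, 0.026, 0.018]
side 0.5 [0.298, 0.424, 0.297, 0.147, 0.136, 0.005, 0.019, 0.018, 0.023, 0.005]
side 0.6 [0.018, 0.143, 0.006, 0.159, 0.156, 0.057, 0.021, 0.024, 0.024, 0.006]
side 0.7 [0.119, 0.074, 0.075, 0.047, 0.006, 0.236, 0.249, 0.254, 0.253, 0.25]
side 0.8 [0.127, 0.101, 0.025, 0.009, 0.006, 0.112, 0.107, 0.106, 0.106, 0.105]
```

```bash
python3 -m creep '0.6 0 -4 -4.34 0 0 0;0.6 0 -4 -4.34 0 0 0;0.6 0 -4 -4.34 0 0 0;0.6 0 -4 -4.34 0 0 0;0.6 0 -4 -4.34 0 0 0;0.6 0 -4 -4.34 0 0 0;0.6 0 -4 -4.34 0 0 0;0.6 0 -4 -4.34 0 0 0;0.6 0 -4 -4.34 0 0 0;0.6 0 -4 -4.34 0 0 0'
python3 - <<'E'
from h import *
plan([0.54,0.17,0.23],np.pi+0.06)
E
```

```text
time_s: 1.4
eef_pos: [0.4736, 0.0216, 0.2303]
eef_rot: [0.137, 0.695, 0.138, -0.693]
wrist_force: [0.3, -0.4, 0.9]
opening: 0.602
t 1.4 pos [0.4736 0.0216 0.2303] F [ 0.3 -0.4  0.9] op 0.6 q [-0.21 -0.05  1.85  0.    1.34  0.97]
x [ 0.003  0.002 -1.   ] y [ 0.381 -0.924 -0.001] z [-0.924 -0.381 -0.003] zyaw -2.7502
shift cm [  0.07 -11.18 -11.8 ]
rotvec [ 0.3314 -0.0029  0.001 ]
```

```bash
python3 -m creep '0.6 0 -3.7 -3.9 0 0 0;0.6 0 -3.7 -3.9 0 0 0;0.6 0 -3.7 -3.9 0 0 0;0.6 0 0 0 0.11 0 0;0.6 0 0 0 0.11 0 0;0.6 0 0 0 0.11 0 0;0.6 0 0 0 0 0 0'
python3 - <<'E'
from h import *
plan([0.54,0.17,0.23],np.pi+0.06)
o=ctrl.get_obs(); im,d=ctrl.camera('wrist'); cv2.imwrite('pics/w1.png',im); np.savez('w1.npz',im=im,d=d,p=o['eef_pos'],r=o['eef_rot'])
c,R,t=ext('wrist',o)
q=ortho(im,c,R,t,0.02,0.35,0.75,-0.02,0.38,.5); cv2.imwrite('pics/w1o.png',cv2.resize(q,None,fx=.75,fy=.75))
E
```

```text
time_s: 2.28
eef_pos: [0.5401, 0.1799, 0.228]
eef_rot: [-0.021, -0.706, -0.022, 0.707]
wrist_force: [-0.7, 0.2, -0.0]
opening: 0.598
t 2.275 pos [0.5401 0.1799 0.228 ] F [-0.7  0.2 -0. ] op 0.6 q [0.11 0.17 1.62 0.   1.35 1.62]
x [-0.001  0.001 -1.   ] y [ 0.061 -0.998 -0.001] z [-0.998 -0.061  0.001] zyaw -3.0804
shift cm [-0.2   0.99  0.07]
rotvec [0.0012 0.0007 0.0014]
```

View pics/w1.png

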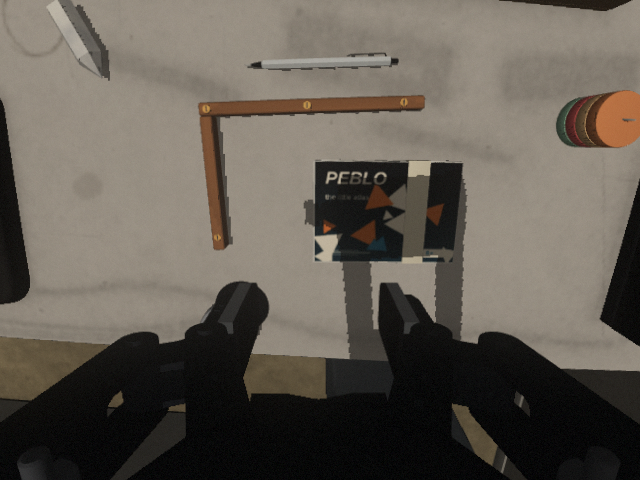

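View pics/w1o.png

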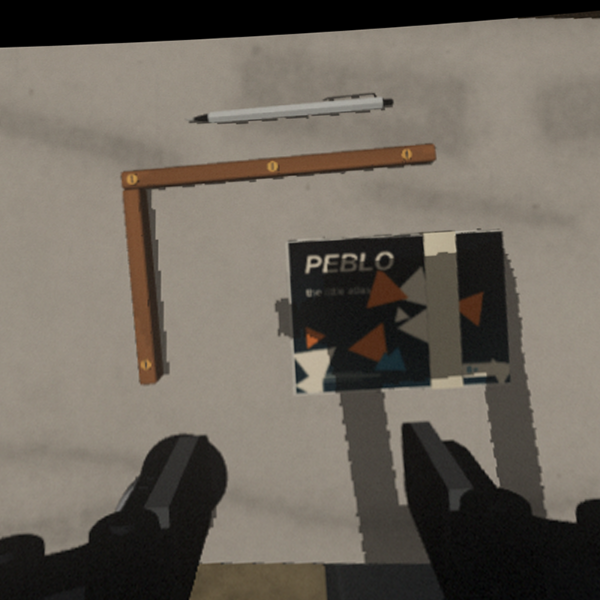

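Run:
```python
import cv2
im=cv2.imread('pics/w1.png'); cv2.imwrite('pics/w1z.png',cv2.resize(im[85:275,190:480],None,fx=2.75,fy=2.75,interpolation=cv2.INTER_CUBIC))
```

```text
(no output)
```

View pics/w1z.png

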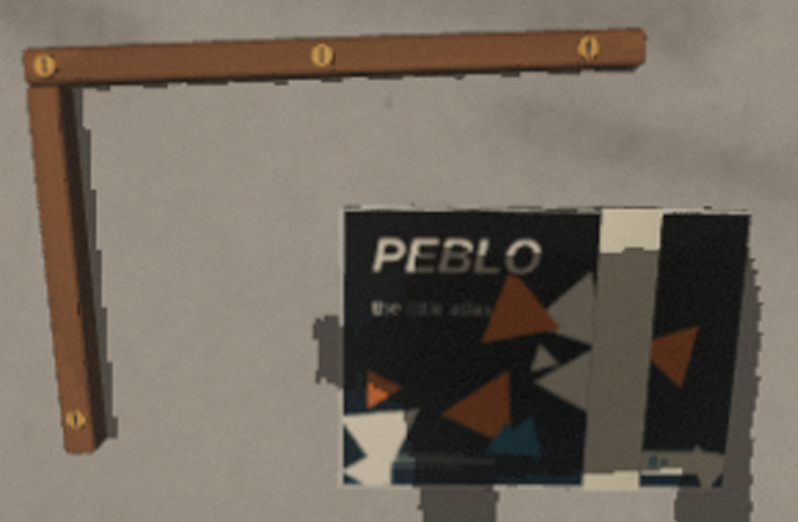

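```bash
cat >> h.py <<'E'
def stopframe(X,C,psi):
    d=np.asarray(X)[...,:2]-C; c,s=np.cos(psi),np.sin(psi); return np.stack([c*d[...,0]+s*d[...,1],-s*d[...,0]+c*d[...,1]],-1)
E
python3 - <<'E'
from h import *
f=np.load('w1.npz'); o=dict(eef_pos=f['p'],eef_rot=f['r']); c,R,t=ext('wrist',o)
z=lambda L:np.array(L)/2.75+[190,85]
S=p2w(z([(44,65),(321,55),(589,47),(75,419)]),c,.02,R,t)[:,:2]
E_=p2w(z([(65,86),(645,68)]),c,.02,R,t)[:,:2]; F=p2w(z([(62,86),(93,449)]),c,.02,R,t)[:,:2]
P=p2w(z([(344,210),(750,211),(727,487),(343,487)]),c,.013,R,t)[:,:2]
print(S.round(4),E_.round(4),F.round(4)); print(P.round(4),np.linalg.norm(np.diff(P[[0,1,2,3,0]],axis=0),axis=1).round(4))
v=S[0]-S[2]; psi=np.arctan2(-v[0],v[1]); v2=S[0]-S[3]; psi2=np.arctan2(v2[1],v2[0]); v3=E_[0]-E_[1];psi3=np.arctan2(-v3[0],v3[1])
print('psi',psi,psi2,psi3)
psi=(psi+psi2+psi3)/3
C=S[0]-np.array([[np.cos(psi),-np.sin(psi)],[np.sin(psi),np.cos(psi)]])@[.006,.006]
print('C',C, 'check faces',stopframe(E_,C,psi),stopframe(F,C,psi),stopframe(S,C,psi))
ce=P.mean(0); l=P[0]-P[1]+P[3]-P[2]; th=np.arctan2(-l[0],l[1]); s=P[0]-P[3]+P[1]-P[2]; print('stack',ce,th,np.arctan2(s[1],s[0]),stopframe(ce,C,psi))
E
```

```text
[[0.6305 0.2919]
 [0.639  0.1983]
 [0.6472 0.1084]
 [0.5067 0.2826]] [[0.6241 0.2848]
 [0.6417 0.0887]] [[0.624  0.2859]
 [0.4955 0.276 ]]
[[0.5879 0.1877]
 [0.5967 0.0425]
 [0.4928 0.0343]
 [0.484  0.182 ]] [0.1454 0.1042 0.1479 0.104 ]
psi 0.09051379103564142 0.07500575485748441 0.08980147047416095
C [0.62504972 0.28544539] check faces [[-1.01576546e-03 -5.19438469e-04]
 [-9.10641538e-05 -1.97494921e-01]] [[-0.000983    0.00050754]
 [-0.12984715  0.00164732]] [[ 0.006       0.006     ]
 [ 0.00645268 -0.0879675 ]
 [ 0.0069962  -0.17824773]
 [-0.11812588  0.00725387]]
stack [0.54033922 0.11164507] 0.060506534374156554 0.0665599773395239 [-0.09917768 -0.1659705 ]
```

Run:
```python
from h import *
f=np.load('w1.npz'); c=ctrl.calibration('wrist'); T=np.array(c['tool_from_camera']); d=f['d']
v,u=np.mgrid[270:400,190:450]; m=(d[270:400,190:450]>0)&(d[270:400,190:450]<.25)
p=np.c_[u[m],v[m]].astype(float)
n=cv2.undistortPoints(p.reshape(-1,1,2),np.array(c['mtx']),np.array(c['distortion'])).reshape(-1,2)
X=(np.c_[n,np.ones(len(n))]*d[270:400,190:450][m][:,None])@T[:3,:3].T+T[:3,3]
for s in (X[:,1]<0,X[:,1]>0):
    Y=X[s]; print(len(Y),np.percentile(Y,[.5,50,99.5],axis=0).round(4).tolist())
    k=Y[:,0]>Y[:,0].max()-.008; print('tip',Y[k].min(0).round(4),Y[k].max(0).round(4))
plan([0.46,0.1,0.08],np.pi+.085)
from numpy import *
C=array([.625,.2854]);psi=.085;Rm=array([[cos(psi),-sin(psi)],[sin(psi),cos(psi)]])
for q in [(-.182,-.166),(-.118,-.166),(-.053,-.29),(-.053,-.161)]: print(q,C+Rm@q)
```

```text
6593 [[-0.0828, -0.0402, -0.0179], [-0.0534, -0.0271, -0.0118], [-0.0047, -0.0037, 0.0103]]
tip [-0.0095 -0.0385 -0.0118] [-0.0016 -0.0267  0.0112]
6761 [[-0.0826, 0.0024, -0.0179], [-0.054, 0.0242, -0.0119], [-0.0047, 0.0372, 0.0103]]
tip [-0.0093  0.0237 -0.0115] [-0.0013  0.0348  0.0109]
t 2.325 pos [0.54   0.1799 0.228 ] F [ 0.1  0.4 -0.3] op 0.61 q [0.11 0.17 1.63 0.   1.35 1.62]
x [-0.001  0.001 -1.   ] y [ 0.062 -0.998 -0.001] z [-0.998 -0.062  0.001] zyaw -3.0794
shift cm [14.79  7.5   8.47]
rotvec [-0.0228  0.0008  0.0015]
(-0.182, -0.166) [0.45775009 0.10454794]
(-0.118, -0.166) [0.52151903 0.10998139]
(-0.053, -0.29) [ 0.59681168 -0.00805258]
(-0.053, -0.161) [0.58585987 0.12048169]
```

```bash
python3 -m creep '0.6 3 2.4 3 0 0 0;0.6 3 2.4 3 0 0 0;0.6 3 2.4 3 -0.023 0 0;0.6 4 0 0 0 0 0;0.6 4 0 0 0 0 0;0.6 0 0 0 0 0 0'
python3 - <<'E'
from h import *
plan([0.456,0.1045,0.003],np.pi+.085)
E
```

```text
time_s: 3.08
eef_pos: [0.4535, 0.0997, 0.055]
eef_rot: [0.034, 0.708, 0.035, -0.705]
wrist_force: [-0.5, 1.1, -0.1]
opening: 0.601
t 3.075 pos [0.4535 0.0997 0.055 ] F [-0.5  1.1 -0.1] op 0.6 q [-0.04  0.18  2.01  0.    0.94  1.43]
x [ 0.004  0.002 -1.   ] y [ 0.099 -0.995 -0.001] z [-0.995 -0.099 -0.004] zyaw -3.0428
shift cm [ 5.2  -0.45 -0.27]
rotvec [ 0.0138 -0.0038  0.0012]
```

```bash
python3 -m creep '0.6 3 -0.3 0.3 0.014 -0.004 0;0.6 1.5 0 0 0 0 0;0.6 0 0 0 0 0 0;0.6 0 0 0 0 0 0'
python3 - <<'E'
from h import *
plan([0.456,0.1045,0.003],np.pi+.085)
im,d=ctrl.camera('wrist'); cv2.imwrite('pics/w2.png',im)
im,d=ctrl.camera('side'); cv2.imwrite('pics/s2.png',cv2.resize(im[220:380,220:420],None,fx=4,fy=3.7,interpolation=cv2.INTER_CUBIC))
E
```

```text
time_s: 3.58
eef_pos: [0.4561, 0.1023, 0.0147]
eef_rot: [0.031, 0.71, 0.031, -0.703]
wrist_force: [0.3, 0.6, -0.2]
opening: 0.6
t 3.575 pos [0.4561 0.1023 0.0147] F [ 0.3  0.6 -0.2] op 0.6 q [-0.03  0.27  2.02  0.    0.85  1.45]
x [ 0.009  0.001 -1.   ] y [ 0.088 -0.996 -0.   ] z [-0.996 -0.088 -0.009] zyaw -3.0531
shift cm [ 1.17 -0.22  0.  ]
rotvec [ 0.0035 -0.009   0.0001]
```

View pics/w2.png

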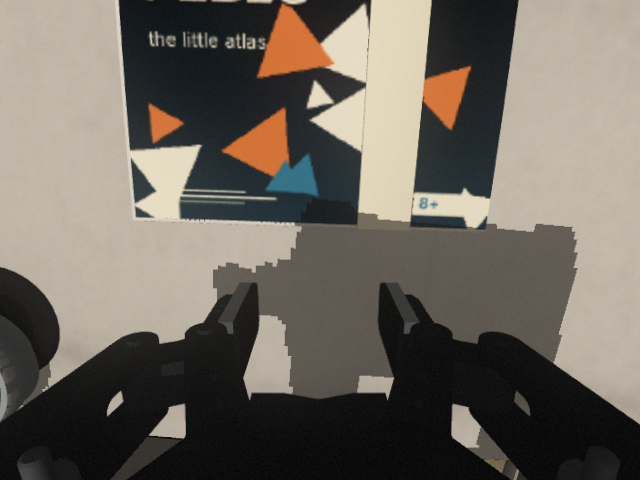

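View pics/s2.png

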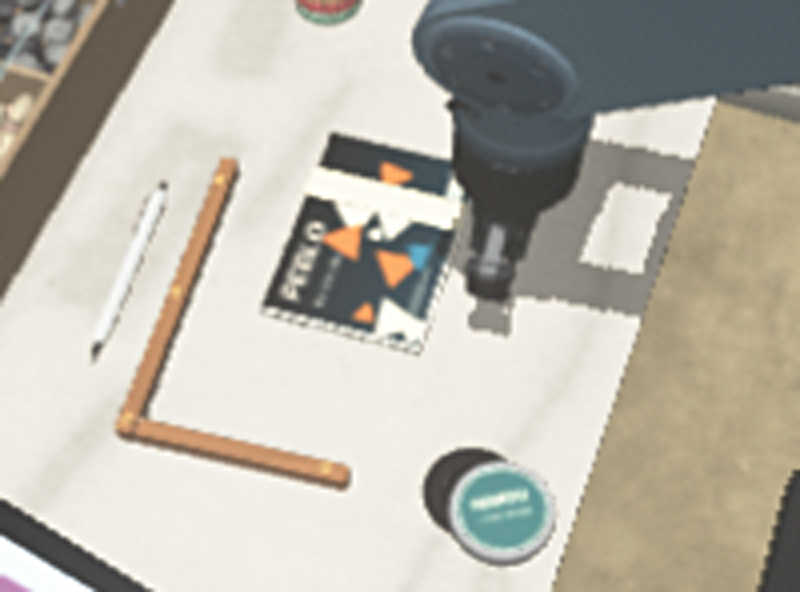

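```bash
python3 -m creep '0.6 0.7 0 0 0.003 -0.009 0;0.6 0.3 0 0 0 0 0;0.6 0 0 0 0 0 0'
python3 - <<'E'
from h import *
plan([0.456,0.1045,0.003],np.pi+.085)
E
```

```text
time_s: 4.05
eef_pos: [0.457, 0.1023, 0.005]
eef_rot: [0.03, 0.707, 0.03, -0.706]
wrist_force: [-0.2, -0.6, -0.0]
opening: 0.599
t 4.05 pos [0.457  0.1023 0.005 ] F [-0.2 -0.6 -0. ] op 0.6 q [-0.03  0.3   2.01  0.    0.83  1.45]
x [ 0.001 -0.    -1.   ] y [ 0.085 -0.996  0.   ] z [-0.996 -0.085 -0.001] zyaw -3.0563
shift cm [ 0.2  -0.23  0.08]
rotvec [ 0.0003 -0.0014 -0.0002]
```

```bash
python3 -m creep '0.6 0.2 0 -0.5 0 0 0;0.6 0 0 -0.7 0 0 0;0.6 0 0 -0.7 0 0 0;0.6 0 0 -0.7 0 0 0;0.6 0 0 -0.7 0 0 0;0.6 0 0 -0.7 0 0 0;0.6 0 0 -0.7 0 0 0;0.6 0 0 0 0 0 0'
python3 - <<'E'
from h import *
plan([0.5215,0.110,0.003],np.pi+.085)
im,d=ctrl.camera('wrist'); cv2.imwrite('pics/w3.png',im)
E
```

```text
time_s: 5.05
eef_pos: [0.5074, 0.1066, 0.0029]
eef_rot: [0.03, 0.707, 0.03, -0.706]
wrist_force: [0.2, -0.3, -0.7]
opening: 0.6
t 5.05 pos [0.5074 0.1066 0.0029] F [ 0.2 -0.3 -0.7] op 0.6 q [-0.02  0.39  1.88 -0.    0.87  1.46]
x [ 0.001 -0.    -1.   ] y [ 0.085 -0.996  0.   ] z [-0.996 -0.085 -0.001] zyaw -3.0562
shift cm [-0.01 -0.22 -1.44]
rotvec [ 0.0003 -0.0011 -0.0001]
```

View pics/w3.png

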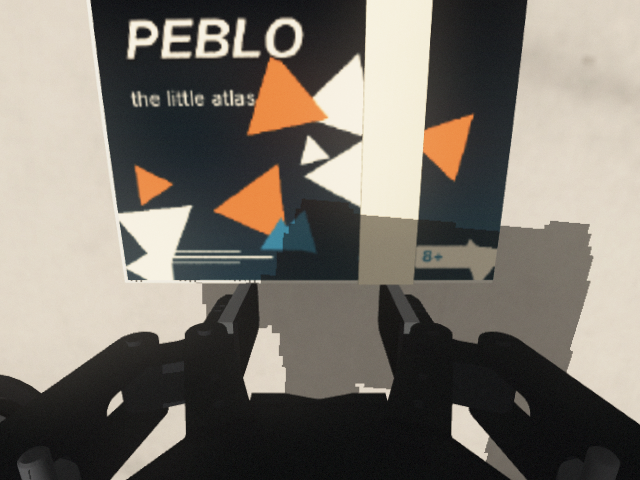

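```bash
python3 -m creep '0.6 0 0 -0.5 0 0 0;0.6 0 0 -0.5 0 0 0;0.6 0 0 -0.2 0 0 0;0.6 0 0 -0.2 0 0 0'; python3 -m creep '0.6 0 0 -0.15 0 0 0;0.6 0 0 -0.15 0 0 0';  python3 -m creep '0.6 0 0 -0.15 0 0 0;0.6 0 0 -0.15 0 0 0'
```

```text
time_s: 5.6
eef_pos: [0.5209, 0.1079, 0.0026]
eef_rot: [-0.03, -0.706, -0.03, 0.707]
wrist_force: [-1.2, 0.5, 0.5]
opening: 0.598
time_s: 5.85
eef_pos: [0.5238, 0.1081, 0.0025]
eef_rot: [-0.03, -0.706, -0.03, 0.707]
wrist_force: [-4.0, -0.8, 3.0]
opening: 0.6
time_s: 6.1
eef_pos: [0.5238, 0.1083, 0.0019]
eef_rot: [-0.031, -0.703, -0.03, 0.709]
wrist_force: [-5.9, -1.0, 4.0]
opening: 0.599
```

```bash
python3 -m creep '0.6 0 0 0.8 0 0 0;0.6 0 0 0.8 0 0 0;0.6 -4 0 0 0 0 0;0.6 -5 0 0 0 0 0;0.6 -4 0 0 0 0 0;0.6 0 0 0 -0.17 0 0;0.6 0 0 0 -0.17 0 0;0.6 0 0 0 -0.17 0 0;0.6 0 0 0 -0.17 0 0;0.6 0 0 0 -0.17 0 0';python3 -m creep '0.6 0 0 0 -0.17 0 0;0.6 0 0 0 -0.17 0 0;0.6 0 0 0 -0.17 0 0;0.6 0 0 0 -0.17 0 0;0.6 0 0 0 0 0 0'
python3 - <<'E'
from h import *
plan([0.590,0.013,0.09],.085-np.pi/2)
E
```

```text
time_s: 7.35
eef_pos: [0.5068, 0.1069, 0.137]
eef_rot: [-0.327, -0.627, -0.327, 0.627]
wrist_force: [0.4, 0.4, 0.4]
opening: 0.598
time_s: 7.98
eef_pos: [0.5055, 0.1069, 0.137]
eef_rot: [0.523, 0.477, 0.522, -0.475]
wrist_force: [0.3, -0.2, 0.1]
opening: 0.603
t 7.975 pos [0.5055 0.1069 0.137 ] F [ 0.3 -0.2  0.1] op 0.6 q [-0.02  0.16  1.84  0.    1.14 -0.12]
x [ 0.003  0.    -1.   ] y [0.996 0.093 0.003] z [ 0.093 -0.996 -0.   ] zyaw -1.4774
shift cm [ 4.72  7.52 10.14]
rotvec [ 0.0084 -0.     -0.0029]
```

```bash
python3 -m creep '0.6 0 2.5 3.4 0.008 0 -0.003;0.6 0 2.5 3.4 0 0 0;0.6 0 2.5 3.4 0 0 0;0.6 0 0 0 0 0 0'
python3 - <<'E'
from h import *
plan([0.590,0.013,0.003],.085-np.pi/2)
o=ctrl.get_obs(); im,d=ctrl.camera('wrist'); cv2.imwrite('pics/w4.png',im)
np.savez('w4.npz',im=im,d=d,p=o['eef_pos'],r=o['eef_rot'])
im,d=ctrl.camera('scene'); cv2.imwrite('pics/sc4.png',im[180:400,220:440]); cv2.imwrite('pics/sc4.png',cv2.resize(im[200:380,240:440],None,fx=3.5,fy=3.3,interpolation=cv2.INTER_CUBIC))
E
```

```text
time_s: 8.48
eef_pos: [0.5906, 0.0096, 0.1372]
eef_rot: [0.518, 0.483, 0.517, -0.482]
wrist_force: [-1.2, 0.0, -0.0]
opening: 0.604
t 8.475 pos [0.5906 0.0096 0.1372] F [-1.2  0.  -0. ] op 0.6 q [-0.18  0.31  1.65  0.    1.18 -0.26]
x [ 0.002  0.    -1.   ] y [0.998 0.071 0.002] z [ 0.071 -0.998  0.   ] zyaw -1.5002
shift cm [13.42 -0.06 -0.34]
rotvec [-0.0144  0.     -0.0019]
```

View pics/w4.png

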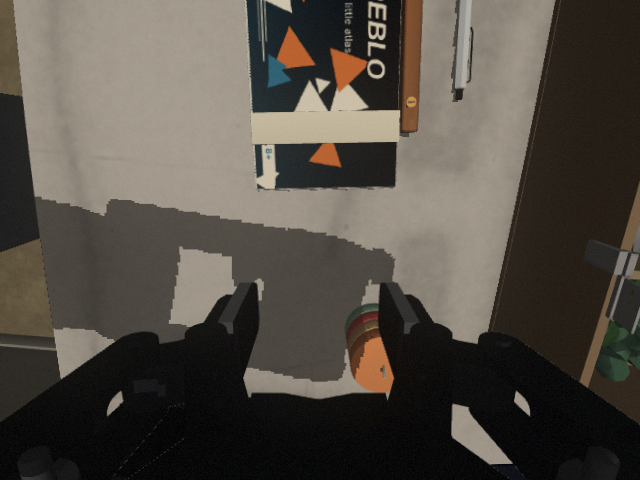

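View pics/sc4.png

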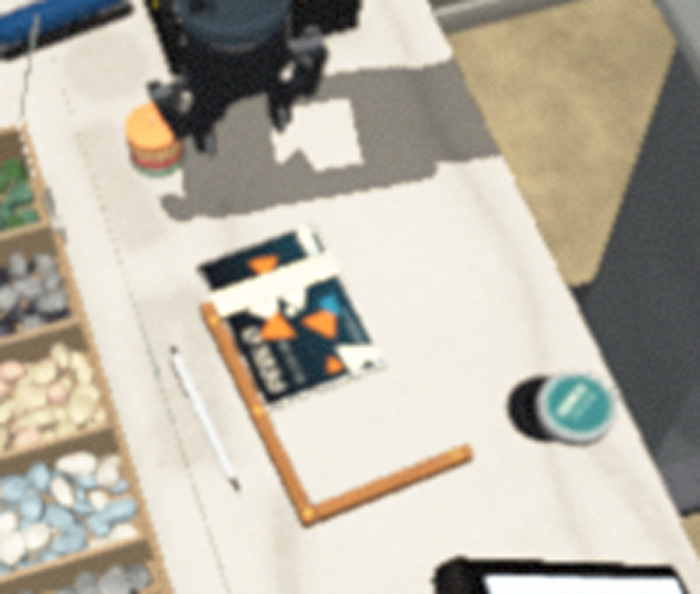

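Run:
```python
from h import *
f=np.load('w4.npz'); o=dict(eef_pos=f['p'],eef_rot=f['r']); c,R,t=ext('wrist',o)
C=np.array([.625,.2854])
for p,z in [((258,189),.013),((396,187),.013),((248,0),.013),((366,362),.065),((362,306),.03),((411,103),.02)]:
    X=p2w([p],c,z,R,t)[0]; print(p,X.round(4),stopframe(X,C,.085).round(4))
```

```text
(258, 189) [0.5436 0.0406 0.013 ] [-0.1019 -0.237 ]
(396, 187) [0.646  0.0493 0.013 ] [ 0.0009 -0.2371]
(248, 0) [0.533  0.1659 0.013 ] [-0.1018 -0.1112]
(366, 362) [ 0.6289 -0.066   0.065 ] [-0.026  -0.3505]
(362, 306) [ 0.6277 -0.0407  0.03  ] [-0.025  -0.3251]
(411, 103) [0.6477 0.108  0.02  ] [ 0.0076 -0.1787]
```

```bash
python3 -m creep '0.6 5 0 -0.8 -0.014 0 0;0.6 4 0 0 0 0 0;0.6 2.6 0 0 0 0 0;0.6 0 0 0 0 0 0;0.6 0 0 0 0 0 0'
python3 - <<'E'
from h import *
plan([0.590,0.018,0.003],.085-np.pi/2)
E
```

```text
time_s: 9.2
eef_pos: [0.5855, 0.0255, 0.0201]
eef_rot: [0.521, 0.479, 0.521, -0.477]
wrist_force: [0.6, -0.6, 0.4]
opening: 0.599
t 9.2 pos [0.5855 0.0255 0.0201] F [ 0.6 -0.6  0.4] op 0.6 q [-0.16  0.47  1.7   0.    0.96 -0.25]
x [ 0.001  0.002 -1.   ] y [0.996 0.086 0.001] z [ 0.086 -0.996 -0.002] zyaw -1.4845
shift cm [1.7  0.38 0.79]
rotvec [ 0.0013 -0.0019 -0.0013]
```

```bash
python3 -m creep '0.6 0 0.3 0.7 0 0 0;0.6 1 0 0 0 0 0;0.6 0.6 0 0 0 0 0;0.6 0 0 0 0 0 0'
python3 - <<'E'
from h import *
plan([0.590,0.018,0.003],.085-np.pi/2)
im,d=ctrl.camera('wrist'); cv2.imwrite('pics/w5.png',im)
E
```

```text
time_s: 9.7
eef_pos: [0.5917, 0.0181, 0.0066]
eef_rot: [0.523, 0.48, 0.519, -0.476]
wrist_force: [0.4, -0.2, 0.1]
opening: 0.597
t 9.7 pos [0.5917 0.0181 0.0066] F [ 0.4 -0.2  0.1] op 0.6 q [-0.17  0.5   1.69  0.    0.94 -0.26]
x [ 0.007  0.001 -1.   ] y [0.996 0.086 0.007] z [ 0.086 -0.996 -0.   ] zyaw -1.485
shift cm [ 0.36 -0.17  0.  ]
rotvec [ 0.0008 -0.0005 -0.007 ]
```

View pics/w5.png

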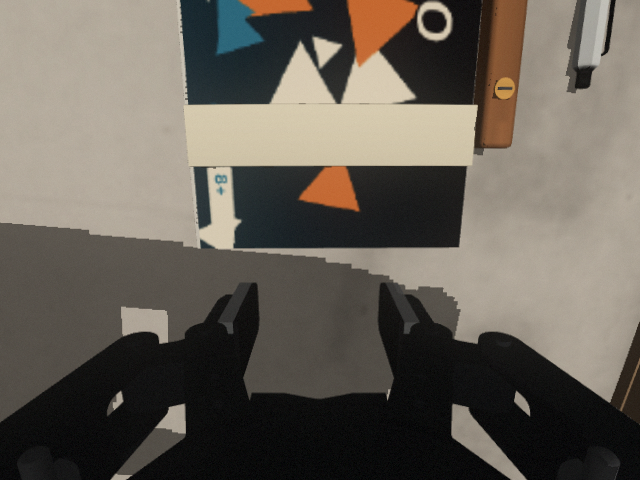

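```bash
python3 -m creep '0.6 0.3 0 -0.4 0 0 -0.007;0.6 0 0 -0.8 0 0 0;0.6 0 0 -0.9 0 0 0;0.6 0 0 -0.9 0 0 0;0.6 0 0 -0.9 0 0 0;0.6 0 0 -0.9 0 0 0;0.6 0 0 -0.9 0 0 0;0.6 0 0 -0.9 0 0 0;0.6 0 0 -0.8 0 0 0;0.6 0 0 0 0 0 0'
python3 - <<'E'
from h import *
plan([0.5815,0.1205,0.003],.085-np.pi/2)
im,d=ctrl.camera('wrist'); cv2.imwrite('pics/w6.png',im)
E
```

```text
time_s: 11.0
eef_pos: [0.5848, 0.098, 0.0038]
eef_rot: [0.521, 0.478, 0.521, -0.478]
wrist_force: [0.0, -0.1, 0.1]
opening: 0.598
t 11.0 pos [0.5848 0.098  0.0038] F [ 0.  -0.1  0.1] op 0.6 q [-0.03  0.51  1.69  0.    0.94 -0.12]
x [-0.  0. -1.] y [ 0.996  0.087 -0.   ] z [ 0.087 -0.996 -0.   ] zyaw -1.4836
shift cm [ 0.08 -0.14 -2.27]
rotvec [ 0.0022 -0.0003  0.0003]
```

View pics/w6.png

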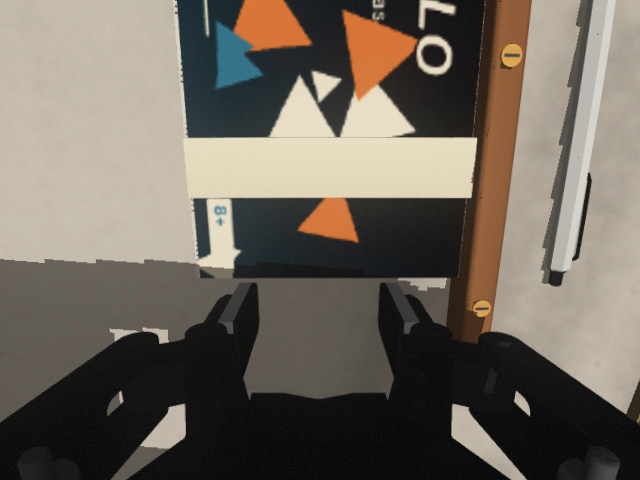

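```bash
python3 -m creep '0.6 0.1 0 -0.6 0 0 0;0.6 0 0 -0.6 0 0 0;0.6 0 0 -0.4 0 0 0;0.6 0 0 -0.2 0 0 0'; python3 -m creep '0.6 0 0 -0.2 0 0 0;0.6 0 0 -0.15 0 0 0';  python3 -m creep '0.6 0 0 -0.15 0 0 0;0.6 0 0 -0.15 0 0 0';  python3 -m creep '0.6 0 0 -0.15 0 0 0;0.6 0 0 -0.15 0 0 0'
```

```text
time_s: 11.55
eef_pos: [0.5835, 0.1158, 0.0029]
eef_rot: [0.521, 0.478, 0.521, -0.478]
wrist_force: [0.3, -0.7, 0.5]
opening: 0.601
time_s: 11.8
eef_pos: [0.5832, 0.1195, 0.0029]
eef_rot: [0.521, 0.478, 0.521, -0.478]
wrist_force: [-0.5, -1.5, -0.2]
opening: 0.6
time_s: 12.05
eef_pos: [0.5838, 0.1206, 0.0031]
eef_rot: [0.523, 0.477, 0.52, -0.478]
wrist_force: [0.4, -8.8, -1.1]
opening: 0.602
time_s: 12.3
eef_pos: [0.5839, 0.1205, 0.003]
eef_rot: [0.524, 0.476, 0.519, -0.479]
wrist_force: [-0.2, -6.7, 1.1]
opening: 0.602
```

```bash
python3 -m creep '0.6 0 0 0.8 0 0 0;0.6 0 0 0.8 0 0 0;0.6 -4 0 0 0 0 0;0.6 -5 0 0 0 0 0;0.6 -4.5 0 0 0 0 0;0.6 -4 0 -2 0 0 0;0.6 -4 0 -2 0 0 0;0.6 0 0 0 0 0 0'
python3 - <<'E'
from h import *
plan([0.5815,0.1205,0.003],.085-np.pi/2)
o=ctrl.get_obs(); im,d=ctrl.camera('wrist'); cv2.imwrite('pics/w7.png',im)
np.savez('w7.npz',im=im,d=d,p=o['eef_pos'],r=o['eef_rot'])
E
```

```text
time_s: 13.3
eef_pos: [0.5815, 0.1447, 0.224]
eef_rot: [0.522, 0.477, 0.52, -0.48]
wrist_force: [0.2, 0.7, 1.2]
opening: 0.606
t 13.3 pos [0.5815 0.1447 0.224 ] F [0.2 0.7 1.2] op 0.61 q [ 0.05  0.24  1.55 -0.    1.35 -0.04]
x [-0.    -0.004 -1.   ] y [ 0.996  0.084 -0.   ] z [ 0.084 -0.996  0.004] zyaw -1.4866
shift cm [22.11 -0.19  2.32]
rotvec [-0.0008  0.0038  0.0004]
```

View pics/w7.png

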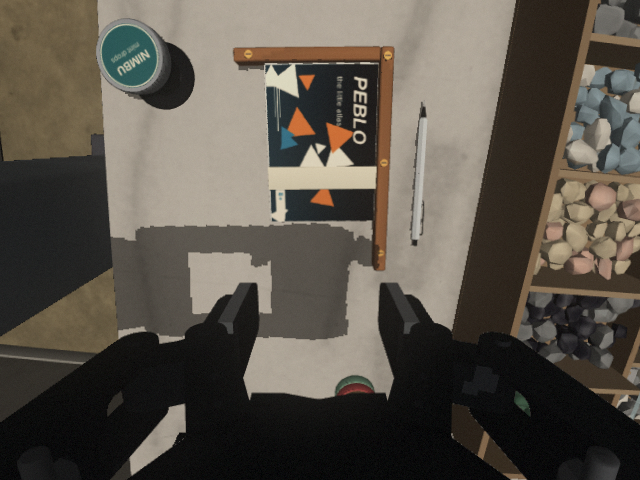

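Run:
```python
import cv2
im=cv2.imread('pics/w7.png'); cv2.imwrite('pics/w7z.png',cv2.resize(im[40:280,225:405],None,fx=2.5,fy=2.5,interpolation=cv2.INTER_CUBIC)); cv2.imwrite('pics/w7t.png',cv2.resize(im[40:110,225:405],None,fx=4.4,fy=4.4,interpolation=cv2.INTER_CUBIC))
```

```text
(no output)
```

View pics/w7z.png

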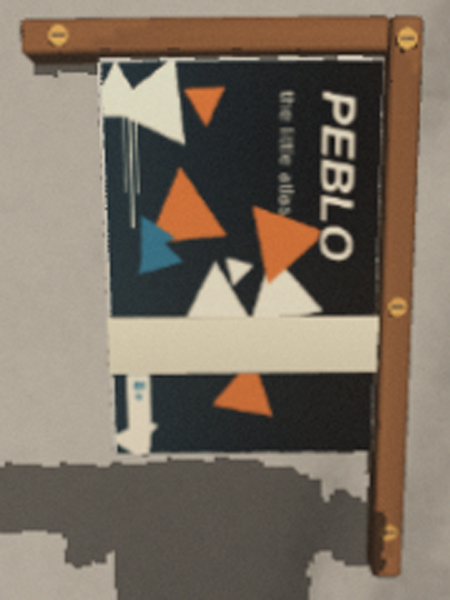

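View pics/w7t.png

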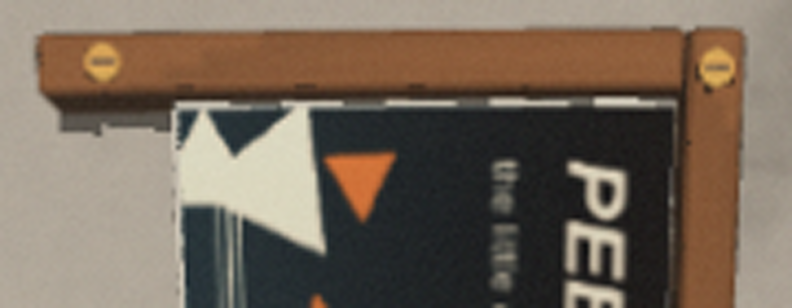

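Run:
```python
from h import *
f=np.load('w7.npz'); o=dict(eef_pos=f['p'],eef_rot=f['r']); c,R,t=ext('wrist',o)
z=lambda L:np.array(L)/2.5+[225,40]
S=p2w(z([(407,38),(398,307),(390,533),(58,36)]),c,.02,R,t)[:,:2]
P=p2w(z([(98,60),(383,62),(370,455),(115,453)]),c,.013,R,t)[:,:2]
v=S[0]-S[2]; psi=np.arctan2(-v[0],v[1]); v2=S[0]-S[3]; psi2=np.arctan2(v2[1],v2[0]);print(psi,psi2)
psi=(psi*1.5+psi2)/2.5
C=S[0]-np.array([[np.cos(psi),-np.sin(psi)],[np.sin(psi),np.cos(psi)]])@[.006,.006]
l=P[1]-P[2]+P[0]-P[3]; s=P[1]-P[0]+P[2]-P[3]
print('C',C,'stack yaw',np.arctan2(-l[0],l[1]),np.arctan2(s[1],s[0]),stopframe(P.mean(0),C,psi),stopframe(P,C,psi).round(4),stopframe(S,C,psi).round(4))
```

```text
0.09409156218990833 0.07786281096039897
C [0.625564   0.28543479] stack yaw 0.09101554146166935 0.0762700335799301 [-0.05287815 -0.07337664] [[-0.1051  0.0005]
 [-0.0012 -0.0006]
 [-0.001  -0.1473]
 [-0.1042 -0.1461]] [[ 0.006   0.006 ]
 [ 0.0065 -0.0882]
 [ 0.0072 -0.1782]
 [-0.118   0.0072]]
```

Run:
```python
from h import *
im,d=ctrl.camera('side'); a=np.load('side0.npz')['im']
cv2.imwrite('pics/cmp.png',np.hstack([cv2.resize(x[140:400,200:400],None,fx=2,fy=2) for x in (a,im)]))
```

```text
(no output)
```

View pics/cmp.png

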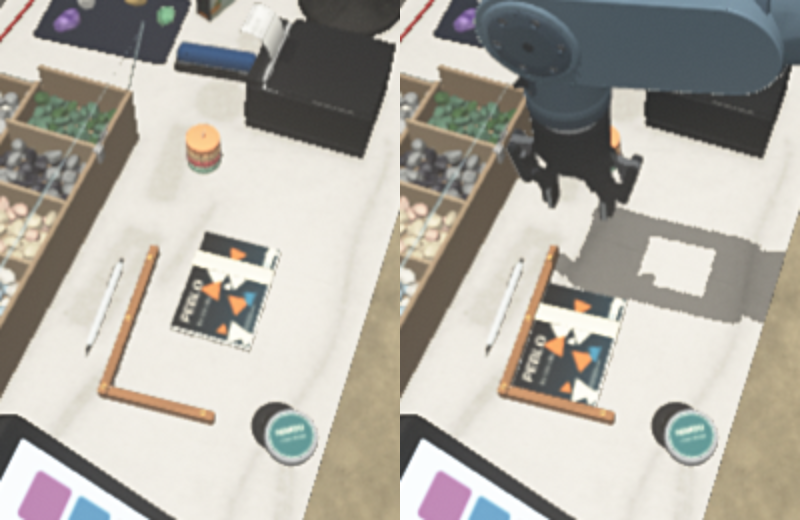

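The before and after views show the stack seated in the corner, with the tin and pen in the same place. The candle is mostly hidden by the gripper.

```bash
python3 -c "
from bench import ctrl
print(ctrl.hand_in())"
```

```text
the job is handed in; nothing more can be done
None
```

The postcard stack is in the corner, with its long edge against the longer rail and its short edge against the shorter rail. I pushed it first onto the longer rail, then along it into the shorter one. I used both fingertips, part-open and low on the counter, until each rail pushed back with about 6–9 N. The job was handed in at about 13.4 s of the 48 s allowed.

- **Position:** my last wrist-camera measurement puts the stack centre at about x = -53, y = -73 mm in the stop's frame. Home is x = -53, y = -75 mm. That camera reads lengths 1–3% short, so the y offset is probably smaller than it looks.
- **Squareness:** the stack is square to the rails within about 0.003 rad. The two rails gave slightly different angles for the stop (0.094 and 0.078 rad), but the stack's own edges showed the same difference, so I take it as camera error.
- **Flatness:** the stack looked flat in the pictures; I did not measure its height separately.
- **Other objects:** the tin and pen looked unmoved in the before and after pictures. The candle was mostly hidden behind the gripper in the last one. I did not recheck the bell, crystal or stapler, but the arm only worked close to the counter beside the stack. The only force readings above about 1.5 N came when the stack met the rails.

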